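Lock the empty glue clamp open

TASK

The glue clamp with the orange knob is empty and must stay open for the next craft sticks: draw its knob back against the spring, move it across and leave it hooked in its holding notch, so that the jaw stays open when you let go. Leave the clamp with the blue knob shut, as its sticks are still drying, and do not push the paper cup about or knock it over.

Things in the scene. Friction and masses are not known exactly. Their poses are not given: they have to be found in the camera images.
- orange_clamp: Empty glue clamp, fixed; base 200 x 110 mm, wooden jaws at its +x end (x 60 to 100, top z 42 mm), aluminium plate (x -85 to 35, top z 32) with a J-shaped slot for the knob's pin. Origin: centre of the underside; z up, x towards the jaws. Slot: lane y -15, x 10 to -50; crossing in +y behind a tongue (y -8 to 0, round tip x -32); notch beyond it, end stop y 17.5; knob held at x -24, y 4.5 to 17.5.
- orange_clamp_knob_top (a point): Top centre of the orange knob, upright cylinder 28 mm across, z 40 to 85 mm, on a pin with a 9 mm roller; axes as the clamp's. It starts at x 10, y -15 mm in the clamp's frame and slides level. Springs push it to +x (6 N, 12 N fully back) and to -y (2 to 3.5 N). It can cross only when drawn back past x -37. Carried across to about y 11 and let forward, it hooks; let go in the lane, it snaps back.
- blue_clamp_knob_top (a point): Top centre of the blue knob of a second clamp, built alike, with pale sticks gripped between its jaws; knob of the same size, its axis at x -10, y -15 mm in that clamp's own frame. To be left where it is.
- cup: Dark paper cup with a white rim, nearly full, with two black stirrers; loose. 80 mm across the rim, 97 mm high, the stirrers up to 150 mm. Origin: centre of its underside, z up.

How it is judged:
By the outcome, as a careful person would: the job done as asked, in the order asked, and still so for the second after the job is handed in, with the robot touching nothing.
It also fails if it takes over 34 s, if anything falls off the work surface, if the arm or the gripper's body presses on something with over 40 N, if the wrist force passes 120 N, or if a joint passes its speed limit or range.

ROBOT

A 6-joint arm with a two-finger parallel gripper is mounted at the origin on the work surface. World frame = base frame: x ahead of the robot, y to its left, z up, the work surface at z = 0. Lengths are in mm, angles in rad, forces in N, time in s.
With the tool pointing down it reaches from about 400 to 925 mm from the base axis. Payload 12.5 kg.
Tool frame: the origin (TCP) lies at the very end of the fingers, on their centre line; the grasp point (between the pads) lies grip_depth behind it (grip_depth is the distance from the TCP to the grasp point, in mm); z points along the fingers, y is the line along which they close (so a half turn about z gives the same grasp; the last joint's range is limited). The gripper opens to 95 mm and grips with 3 to 60 N. Pads are 20 mm wide; open, the fingers measure 119 mm over their backs; the gripper's body (75 mm by 180 mm) begins 59 mm behind the grasp point.
Start: joints at [-1.288, 0.491, 1.559, -0, 1.092, -0.106], TCP at [236.948, -578.362, 214.661] pointing down, gripper open.
Joint ranges: [-3.1, 3.1], [-0.84, 2.19], [0.05, 2.79], [-1.13, 4.28], [0.06, 2.93], [-2.69, 2.69]. Speed limits (rad/s): [2.22, 2.22, 2.79, 3.14, 3.14, 3.14].

INTERFACE

Orientations are given as [roll, pitch, yaw] about the fixed x, y, z axes, in that order (R = Rz(yaw) Ry(pitch) Rx(roll)).
In Python, from cell import state, read_camera, job_done, grip_depth gives the robot as it stands.
- The arm moves only by the tool drive_tool, never from a script. Its argument "targets" is a list of rows, each an object with "jaw": the opening, from 0 (shut) to 1 (fully open); "travel": the shift along the tool's x, y, z in m, a list of three; "twist": the turn about the tool's z in rad. In form: [{"jaw": jaw, "travel": [tx, ty, tz], "twist": twist}, ...]. A call has 1 to 8 rows; each row is the pose to reach, as a shift and turn from the pose commanded when the call began, along the tool's axes at that moment; what a row does not reach only later rows make up. A row lasts 1/12 s, in which the tool goes at most 41.7 mm and 7.16 degrees, less where a joint would pass 70% of its speed; a pose out of reach is approached as far as the arm can. A call with a gripper value outside its range is refused whole. The fingers move at their own pace and stop on an object; the grip force is fixed at half the most. Time passes only in rows, so rows that repeat a pose let the fingers close. It gives the time, the measured TCP pose, the force, the opening and the grip force at its end, in the units of the state.
- state(): the state, without advancing time (a new reading comes with each control period).
- read_camera(name): name is "scene" or "side" or "wrist"; returns a dict with "frame" (420x560x3 uint8, red, green, blue), "fx", "fy", "cx", "cy" (pixels), "R" (3x3) and "t" (3): a world point X has camera coordinates R X + t. Camera axes: x right, y down, z forward; pixel columns grow to the right and rows downward; lengths in mm; the calibration is good to about 2 mm. The wrist camera is an equidistant fisheye: a pixel r from the principal point sees the ray r / f radians off the axis. A picture is of the moment at which its call begins. There is no depth.
- job_done(): hands the job in; it is judged then, once.
The state is a dict: "t": time; "joints": joint angles; "qvel": joint speeds; "tau": joint torques, N m; "eef_pos": TCP position; "tcp_rot": TCP orientation; "ft_force": force on the tool from outside, world axes, zero at the start; "moment": the same for the moment, N m; "opening": opening from 0.0 (shut) to 1.0 (fully open); "grip_force": force on a finger pad.
Only numpy, scipy, OpenCV 4.12 (cv2) and the standard library are available. Lean on these libraries where they do the work, as an engineer would, in place of code of your own. Each camera call takes 0.05 s, during which the arm holds its last target. There are 200 camera calls.

## Working session

There is one attempt and no reset: what is moved stays moved. The work goes in short steps, Python scripts to look and compute and a tool call to move; the robot and the scene stay as the last step left them, time stands still between calls to the robot, and variables do not carry over. Pictures are saved under pics/ and viewed, at most 10 in all, crops included, and the job is handed in when it is done.

Besides the shell and the picture viewer there is one more tool, called by a JSON object that holds its "method" and its "body", one argument or row to a line. drive_tool: Moves the arm, as the interface text tells. Its arguments: {"type":"object","properties":{"targets":{"type":"array"}},"required":["targets"]}

```bash
mkdir -p pics; python3 - <<'E'
from cell import *
import cv2,pickle
print(state(),grip_depth)
d={}
for n in("scene","side","wrist"):
    d[n]=read_camera(n); cv2.imwrite(f"pics/{n}0.png",d[n]["frame"][:,:,::-1])
    print(n,{k:d[n][k] for k in d[n] if k!="frame"})
pickle.dump(d,open("c0.pkl","wb"))
E
```

```text
{'t': 0.0, 'joints': array([-1.28761310e+00,  4.91600202e-01,  1.55944870e+00, -1.59881594e-06,
        1.09169263e+00, -1.05592482e-01]), 'qvel': array([ 0.00063258,  0.00124479, -0.00029607,  0.0003822 , -0.00020276,
       -0.00041525]), 'tau': array([-4.46565891e-04, -6.12646866e+01, -2.58178836e+01,  6.92107575e-02,
        4.82515327e-02, -1.07521271e-04]), 'eef_pos': array([ 236.86715099, -578.11567884,  214.03675509]), 'tcp_rot': array([-3.14045002e+00, -1.19677652e-04,  3.88776375e-01]), 'ft_force': array([-1.19228145,  0.64407509,  0.03233884]), 'moment': array([0.04169534, 0.02944784, 0.0394024 ]), 'grip_force': 0.0, 'opening': 1.0035513603719166} 18.8
scene {'fx': 523.2575879123771, 'fy': 523.2575879123771, 'cx': 282.35276024954055, 'cy': 210.1303491371553, 'R': array([[-0.22340992,  0.97472259,  0.00197145],
       [ 0.53244064,  0.12373097, -0.83737543],
       [-0.81645267, -0.1860283 , -0.54662465]]), 't': array([ 143.46332792, -249.35606127, 1323.61603258])}
side {'fx': 435.55496232458273, 'fy': 435.55496232458273, 'cx': 279.4732484656218, 'cy': 208.18777696649192, 'R': array([[-0.87470605, -0.48463605,  0.00414992],
       [-0.37124185,  0.66449042, -0.64856147],
       [ 0.31155869, -0.56884126, -0.76115097]]), 't': array([511.21202119, 284.41874402, 672.43314667])}
wrist {'fx': 325.19226210127806, 'fy': 325.19226210127806, 'cx': 281.08480529536433, 'cy': 210.98751265258784, 'R': array([[ 0.37776547, -0.92590021, -0.00143428],
       [-0.88942259, -0.36331233,  0.27736546],
       [-0.25733383, -0.10350341, -0.96076342]]), 't': array([-624.0979883 ,  -30.62901157,  391.87722332])}
```

View pics/scene0.png

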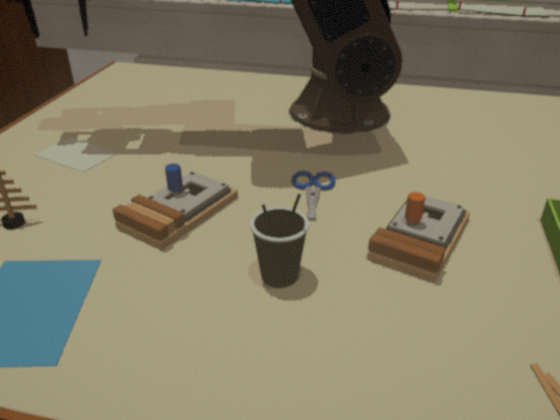

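View pics/side0.png

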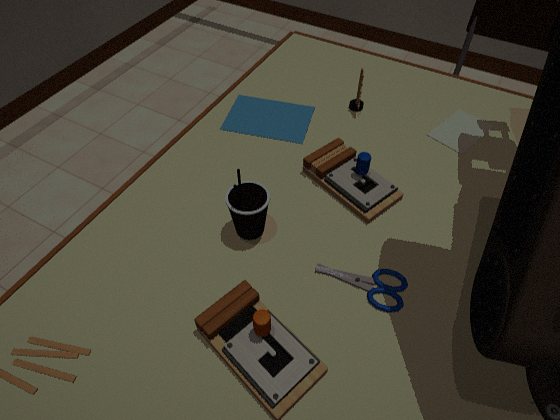

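The scene view has the orange knob at about (416,197), the blue one at (174,168) and the cup at (280,220). In the side view the orange knob is at (262,315). I'll enlarge both views of the orange clamp.

```bash
python3 - <<'E'
import cv2,numpy as np
a=cv2.imread("pics/scene0.png")[180:280,355:485];b=cv2.imread("pics/side0.png")[270:420,185:335]
a=cv2.resize(a,(390*2-390+10,308));a=cv2.resize(cv2.imread("pics/scene0.png")[180:280,360:480],(480,400),interpolation=2)
b=cv2.resize(cv2.imread("pics/side0.png")[275:419,190:334],(576,576),interpolation=2)
cv2.imwrite("pics/ca.png",a);cv2.imwrite("pics/cb.png",np.clip(b*1.5,0,255).astype('u1'))
E
```

```text
(no output)
```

View pics/ca.png

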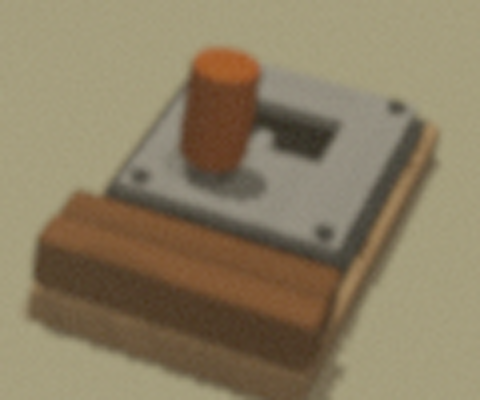

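View pics/cb.png

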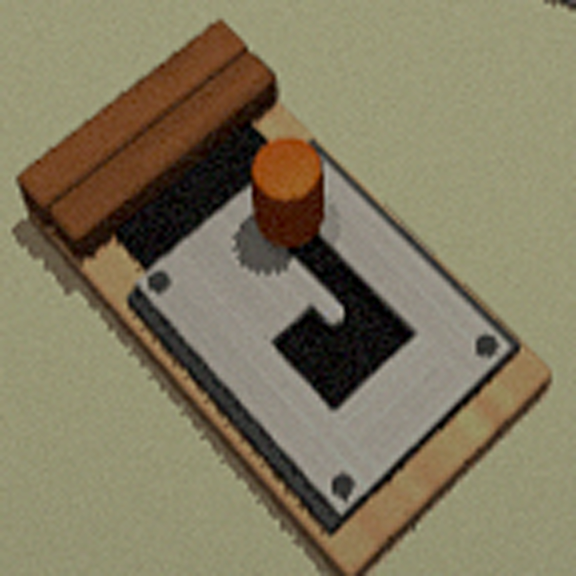

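The crops show the orange knob top at (227,65) in the scene crop and (288,168) in the side crop. In the side crop the tongue tip is at (338,320) and the jaw top corners are at (220,20), (18,182), (277,72) and (78,222). Next I'll fit the pose from these.

```bash
cat >h.py <<'E'
import numpy as np,pickle
from scipy.optimize import least_squares
C=pickle.load(open("c0.pkl","rb"))
def proj(c,X):
    p=np.asarray(X)@c["R"].T+c["t"]; return np.stack([c["fx"]*p[...,0]/p[...,2]+c["cx"],c["fy"]*p[...,1]/p[...,2]+c["cy"]],-1)
def tri(obs):
    return least_squares(lambda X:np.concatenate([proj(C[n],X)-uv for n,uv in obs]),[600,0,50])
E
python3 - <<'E'
from h import *
def cl(P,v):
    x,y,a=v[:3];c,s=np.cos(a),np.sin(a);P=np.array(P,float);return np.stack([x+c*P[:,0]-s*P[:,1],y+s*P[:,0]+c*P[:,1],P[:,2]],-1)
def f(v):
    w,p=v[3:5]
    S=cl([[10,-15,85],[-32,-4,32],[100,-w,42],[100,w,42],[60,-w,42],[60,w,42],[-85,-p,32],[-85,p,32]],v)
    so=np.array([[288,168],[338,320],[220,20],[18,182],[277,72],[50,207],[518,350],[337,515]])/4+[189.6,274.6]
    T=cl([[10,-15,85],[100,-w,42],[100,w,42],[60,-w,42]],v)
    to=np.array([[227,65],[38,237],[328,300],[78,192]])/4+[359.6,179.6]
    return np.concatenate([(proj(C["side"],S)-so).ravel(),(proj(C["scene"],T)-to).ravel()])
for a in(0,.4,-.4):
    r=least_squares(f,[600,200,a,50,45],loss="soft_l1");print(r.x,r.cost)
print(r.fun.reshape(-1,2).round(1) if 0 else f(r.x).reshape(-1,2).round(1).tolist())
for n,s,t in(("orange",(262.2-.6,275+168/4-.4),(359.6+227/4,179.6+65/4)),("blue",(364,155),(174,168)),("cuprim",(248,197),(279,225)),("cupbase",(250,232),(280,277))):
    q=tri([("side",np.array(s)),("scene",np.array(t))]);print(n,q.x.round(1),q.cost)
E
```

```text
[ 5.07844087e+02  2.05714568e+02 -3.04794785e-01  5.49614815e+01
  4.57617939e+01] 26.48816915787521
[ 5.07844087e+02  2.05714568e+02 -3.04794785e-01  5.49614812e+01
  4.57617948e+01] 26.488169157875515
[ 5.07844087e+02  2.05714568e+02 -3.04794760e-01  5.49614834e+01
  4.57617910e+01] 26.488169157883313
[[-0.8, -0.2], [0.5, 0.1], [-0.7, -1.3], [-2.0, -1.3], [0.4, 0.6], [5.1, 9.5], [-1.2, -1.2], [0.7, 0.7], [1.2, -1.1], [0.1, -0.5], [-1.0, 6.8], [-0.1, -2.1]]
orange [512.3 187.   82.5] 0.00045951906234059756
blue [ 511.  -223.2   82.5] 1.2560984283148167
cuprim [653.6  -2.8  92.6] 0.12785820496689704
cupbase [ 6.512e+02 -5.000e-01 -6.100e+00] 1.0164922427164642
```

The fit puts the clamp at about (508, 206) with yaw −0.305 and the knob at about (512.5, 188). The cup is at about (652, −2). I'll close the fingers along the clamp's x axis (tool yaw 1.266) and approach high, by an outward via point.

{"method": "drive_tool", "body": {
  "targets": [
    {"jaw":1,"travel":[0.04,-0.028,0],"twist":-0.12},
    {"jaw":1,"travel":[0.08,-0.056,0],"twist":-0.24},
    {"jaw":1,"travel":[0.12,-0.083,0],"twist":-0.36},
    {"jaw":1,"travel":[0.16,-0.111,0],"twist":-0.48},
    {"jaw":1,"travel":[0.2,-0.139,0],"twist":-0.6},
    {"jaw":1,"travel":[0.24,-0.167,0],"twist":-0.72},
    {"jaw":1,"travel":[0.28,-0.195,0],"twist":-0.84},
    {"jaw":1,"travel":[0.32,-0.223,0],"twist":-0.877}
  ]
}}

```text
t: 0.82
eef_pos: [418.5, -296.5, 214.6]
tcp_rot: [-3.142, 0.0, 1.273]
ft_force: [0.7, -0.4, 0.1]
opening: 1.004
grip_force: 0.0
```

{"method": "drive_tool", "body": {
  "targets": [
    {"jaw":0.8,"travel":[0.04,-0.005,0],"twist":0},
    {"jaw":0.8,"travel":[0.08,-0.009,0],"twist":0},
    {"jaw":0.8,"travel":[0.12,-0.014,0],"twist":0},
    {"jaw":0.8,"travel":[0.16,-0.018,0],"twist":0},
    {"jaw":0.8,"travel":[0.2,-0.023,0],"twist":0},
    {"jaw":0.8,"travel":[0.24,-0.027,0],"twist":0},
    {"jaw":0.8,"travel":[0.28,-0.032,0],"twist":0},
    {"jaw":0.8,"travel":[0.32,-0.036,0],"twist":0}
  ]
}}

```text
t: 1.48
eef_pos: [479.4, 19.7, 214.7]
tcp_rot: [3.142, 0.0, 1.266]
ft_force: [1.5, -1.8, 0.8]
opening: 0.801
grip_force: 0.0
```

{"method": "drive_tool", "body": {
  "targets": [
    {"jaw":0.8,"travel":[0.03,0,0],"twist":0},
    {"jaw":0.8,"travel":[0.06,0,0],"twist":0},
    {"jaw":0.8,"travel":[0.09,0,0],"twist":0},
    {"jaw":0.8,"travel":[0.1,0,0],"twist":0},
    {"jaw":0.8,"travel":[0.1,0,0],"twist":0},
    {"jaw":0.8,"travel":[0.1,0,0],"twist":0}
  ]
}}

```text
t: 1.98
eef_pos: [509.3, 112.9, 214.3]
tcp_rot: [-3.141, 0.001, 1.267]
ft_force: [-0.7, 0.0, 0.2]
opening: 0.8
grip_force: 0.0
```

{"method": "drive_tool", "body": {
  "targets": [
    {"jaw":0.8,"travel":[0.036,-0.01,0],"twist":0},
    {"jaw":0.8,"travel":[0.072,-0.019,0.01],"twist":0},
    {"jaw":0.8,"travel":[0.072,-0.019,0.04],"twist":0},
    {"jaw":0.8,"travel":[0.072,-0.019,0.07],"twist":0},
    {"jaw":0.8,"travel":[0.072,-0.019,0.1],"twist":0},
    {"jaw":0.8,"travel":[0.072,-0.019,0.11],"twist":0},
    {"jaw":0.8,"travel":[0.072,-0.019,0.11],"twist":0},
    {"jaw":0.8,"travel":[0.072,-0.019,0.11],"twist":0}
  ]
}}

```text
t: 2.65
eef_pos: [513.6, 186.5, 105.3]
tcp_rot: [-3.142, 0.0, 1.265]
ft_force: [0.3, 0.4, 0.1]
opening: 0.799
grip_force: 0.0
```

```bash
python3 - <<'E'
from cell import *
import cv2,numpy as np
d=read_camera("wrist"); cv2.imwrite("pics/w1.png",d["frame"][:,:,::-1])
for P in([512.6,187.7,85],[512.6,187.7,40],[*state()["eef_pos"]]):
    p=d["R"]@np.array(P)+d["t"];th=np.arctan2(np.hypot(*p[:2]),p[2]);print(P,np.array([d["cx"],d["cy"]])+d["fx"]*th*p[:2]/np.hypot(*p[:2]))
E
```

```text
[512.6, 187.7, 85] [279.38992991 245.69919812]
[512.6, 187.7, 40] [279.74645398 223.36765581]
[np.float64(513.9266528723757), np.float64(186.815775740044), np.float64(105.98081624299977)] [281.8556833  260.24471283]
```

View pics/w1.png

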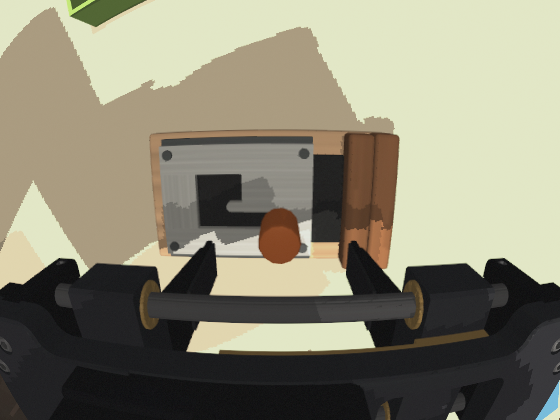

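The wrist view shows the knob centred between the fingers at about (280,243), as predicted, and the clamp square to the tool. I'll descend and close.

{"method": "drive_tool", "body": {
  "targets": [
    {"jaw":0.8,"travel":[0.001,-0.001,0.025],"twist":0},
    {"jaw":0.8,"travel":[0.001,-0.001,0.045],"twist":0},
    {"jaw":0.8,"travel":[0.001,-0.001,0.053],"twist":0},
    {"jaw":0.8,"travel":[0.001,-0.001,0.053],"twist":0},
    {"jaw":0.2,"travel":[0.001,-0.001,0.053],"twist":0},
    {"jaw":0.2,"travel":[0.001,-0.001,0.053],"twist":0},
    {"jaw":0.2,"travel":[0.001,-0.001,0.053],"twist":0},
    {"jaw":0.2,"travel":[0.001,-0.001,0.053],"twist":0}
  ]
}}

```text
t: 3.37
eef_pos: [512.9, 188.7, 52.6]
tcp_rot: [3.14, -0.001, 1.266]
ft_force: [0.3, -1.0, 0.5]
opening: 0.575
grip_force: 0.0
```

{"method": "drive_tool", "body": {
  "targets": [
    {"jaw":0.1,"travel":[0,0,0],"twist":0},
    {"jaw":0.1,"travel":[0,0,0],"twist":0},
    {"jaw":0.1,"travel":[0,0,0],"twist":0},
    {"jaw":0.1,"travel":[0,0,0],"twist":0}
  ]
}}

```text
t: 3.7
eef_pos: [512.6, 188.7, 51.6]
tcp_rot: [3.141, -0.0, 1.266]
ft_force: [5.9, -1.8, 1.2]
opening: 0.291
grip_force: 3.7
```

{"method": "drive_tool", "body": {
  "targets": [
    {"jaw":0.1,"travel":[0,0,0],"twist":0},
    {"jaw":0.1,"travel":[0,0,0],"twist":0},
    {"jaw":0.1,"travel":[0,0,0],"twist":0}
  ]
}}

```text
t: 3.95
eef_pos: [512.9, 188.6, 51.7]
tcp_rot: [3.141, -0.0, 1.266]
ft_force: [3.2, -1.4, 0.1]
opening: 0.288
grip_force: 30.0
```

Gripped at 30 N. I'll draw it back 54 mm, to about clamp x −44.

{"method": "drive_tool", "body": {
  "targets": [
    {"jaw":0.1,"travel":[0,-0.009,0],"twist":0},
    {"jaw":0.1,"travel":[0,-0.018,0],"twist":0},
    {"jaw":0.1,"travel":[0,-0.027,0],"twist":0},
    {"jaw":0.1,"travel":[0,-0.036,0],"twist":0},
    {"jaw":0.1,"travel":[0,-0.045,0],"twist":0},
    {"jaw":0.1,"travel":[0,-0.054,0],"twist":0},
    {"jaw":0.1,"travel":[0,-0.054,0],"twist":0},
    {"jaw":0.1,"travel":[0,-0.054,0],"twist":0}
  ]
}}

```text
t: 4.62
eef_pos: [462.3, 204.9, 51.7]
tcp_rot: [3.139, -0.001, 1.266]
ft_force: [10.2, -5.4, -5.1]
opening: 0.289
grip_force: 30.0
```

{"method": "drive_tool", "body": {
  "targets": [
    {"jaw":0.1,"travel":[0.005,0,0],"twist":0},
    {"jaw":0.1,"travel":[0.01,0,0],"twist":0},
    {"jaw":0.1,"travel":[0.015,0,0],"twist":0},
    {"jaw":0.1,"travel":[0.02,0,0],"twist":0},
    {"jaw":0.1,"travel":[0.026,0,0],"twist":0},
    {"jaw":0.1,"travel":[0.026,0,0],"twist":0},
    {"jaw":0.1,"travel":[0.026,0,0],"twist":0}
  ]
}}

```text
t: 5.2
eef_pos: [470.5, 229.7, 51.7]
tcp_rot: [3.138, -0.001, 1.266]
ft_force: [10.2, -6.5, -3.2]
opening: 0.289
grip_force: 30.0
```

{"method": "drive_tool", "body": {
  "targets": [
    {"jaw":0.1,"travel":[0,0.006,0],"twist":0},
    {"jaw":0.1,"travel":[0,0.012,0],"twist":0},
    {"jaw":0.1,"travel":[0,0.017,0],"twist":0},
    {"jaw":0.1,"travel":[0,0.02,0],"twist":0},
    {"jaw":0.1,"travel":[0,0.02,0],"twist":0},
    {"jaw":0.1,"travel":[0,0.02,0],"twist":0}
  ]
}}

```text
t: 5.7
eef_pos: [488.5, 223.4, 51.7]
tcp_rot: [3.14, -0.0, 1.266]
ft_force: [5.1, -6.8, -0.9]
opening: 0.288
grip_force: 30.0
```

The forward force fell to about 7 N, so the notch wall is carrying part of the load. I'll release and lift.

{"method": "drive_tool", "body": {
  "targets": [
    {"jaw":0.35,"travel":[0,0,0],"twist":0},
    {"jaw":0.45,"travel":[0,0,0],"twist":0},
    {"jaw":0.6,"travel":[0,0,0],"twist":0},
    {"jaw":0.7,"travel":[0,0,0],"twist":0},
    {"jaw":0.7,"travel":[0,0,0],"twist":0},
    {"jaw":0.7,"travel":[0,0,0],"twist":0}
  ]
}}

```text
t: 6.2
eef_pos: [487.7, 223.8, 51.6]
tcp_rot: [-3.141, 0.0, 1.266]
ft_force: [0.1, -0.2, -0.7]
opening: 0.645
grip_force: 0.0
```

{"method": "drive_tool", "body": {
  "targets": [
    {"jaw":0.7,"travel":[0,0,-0.01],"twist":0},
    {"jaw":0.7,"travel":[0,0,-0.03],"twist":0},
    {"jaw":0.7,"travel":[0,0,-0.06],"twist":0},
    {"jaw":0.7,"travel":[0,0,-0.09],"twist":0},
    {"jaw":0.7,"travel":[0,0,-0.12],"twist":0},
    {"jaw":0.7,"travel":[0,0,-0.14],"twist":0},
    {"jaw":0.7,"travel":[0,0,-0.14],"twist":0},
    {"jaw":0.7,"travel":[0,0,-0.14],"twist":0}
  ]
}}

```text
t: 6.87
eef_pos: [488.0, 223.8, 192.9]
tcp_rot: [3.14, -0.001, 1.266]
ft_force: [-0.5, -0.3, -0.7]
opening: 0.698
grip_force: 0.0
```

```bash
python3 - <<'E'
from cell import *
import cv2,numpy as np
a=read_camera("wrist")["frame"];b=read_camera("scene")["frame"]
print(state()["opening"],state()["ft_force"])
o=np.hstack([cv2.resize(a[100:330,100:460],(400,256)),cv2.resize(b[140:300,100:500],(400,160*1))[:, :] if 0 else cv2.resize(b[130:300,100:500],(400,256))])
cv2.imwrite("pics/end.png",o[:,:,::-1])
E
```

```text
0.7014673747800237 [-1.1069888   0.80419845 -0.59430279]
```

View pics/end.png

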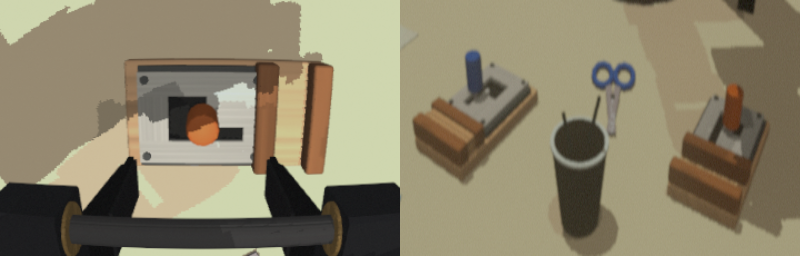

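The knob sits in the notch at about (203,125) in the left image, and the orange clamp's jaw is open. The blue clamp is still shut, the cup is standing where it was, and the arm is clear.

```bash
python3 -c "
from cell import *
print(job_done())"
```

```text
the job is handed in; nothing more can be done
None
```

The orange clamp's knob is hooked in its holding notch with the jaw standing open, the blue clamp is still shut and the cup was not touched; the job is handed in at about 7 s of the 34 s allowed.

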